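Check the rack's weld seam, then load its hooks

TASK

Before this hook rack is loaded, check its weld: take the stylus from its stand, guide its tip slowly (2 to 3 cm/s) along inside the groove over the copper-coloured seam, from the green dot round the corner to the red dot, and put the stylus back in its stand. Then hang every parts pail on the rack, each on a hook of its own by the middle of its handle so that it hangs about level, and let go, leaving them hanging still. Do not disturb the other things on the bench.

Things in the scene. Friction and masses are not known exactly. Their poses are not given: they have to be found in the camera images.
- rack: Fixed blue hook rack, yaw within 0.12 rad. Origin on the table under the middle of its beam's front face; x away from the robot, y left along the beam, z up. Beam 430 mm long, 225 to 265 mm high, on posts at y +/-200; three hooks point to -x at y 120, 0, -120. At right (y -425 to -275) a low arm, top 60 mm high, reaches to x = -270; in its top a groove with the weld seam.
- holder: Fixed orange stylus stand: upright tube 100 mm high, 48 mm outside, 34 mm bore, on an 84 mm foot. Origin on its axis at the table, z up.
- stylus: Loose upright seam stylus, 161 mm long, 0.12 kg, round about its z (up). Origin at its tip. Steel shaft (6 mm thick at the tip, 18 mm from 45 mm up) to 85 mm, black 48 mm collar from 85 to 91 mm, yellow round 24 mm handle from 91 to 161 mm. In the stand the collar rests on the tube's mouth and the tip is 15 mm above the table.
- pail_a: Loose green steel parts pail, about 0.2 kg, heavy floor; may be absent. Tub 64 (x) by 90 (y) by 60 mm high; uprights 12 by 4 mm at y +/-43 carry a straight black handle bar along y, 90 mm long, 10 mm thick (x), from 136 to 150 mm high. The opening between tub and bar is 82 mm wide, 76 mm high, open to +/-x. Origin: centre of the underside, z up.
- pail_a_bar (a point): middle of the underside of the green pail's handle bar (136 mm above the pail's origin)
- pail_b: Loose red steel parts pail, about 0.2 kg, heavy floor; may be absent. Tub 64 (x) by 90 (y) by 60 mm high; uprights 12 by 4 mm at y +/-43 carry a straight black handle bar along y, 90 mm long, 10 mm thick (x), from 136 to 150 mm high. The opening between tub and bar is 82 mm wide, 76 mm high, open to +/-x. Origin: centre of the underside, z up.
- pail_b_bar (a point): middle of the underside of the red pail's handle bar (136 mm above the pail's origin)
- pail_c: Loose yellow steel parts pail, about 0.2 kg, heavy floor; may be absent. Tub 64 (x) by 90 (y) by 60 mm high; uprights 12 by 4 mm at y +/-43 carry a straight black handle bar along y, 90 mm long, 10 mm thick (x), from 136 to 150 mm high. The opening between tub and bar is 82 mm wide, 76 mm high, open to +/-x. Origin: centre of the underside, z up.
- pail_c_bar (a point): middle of the underside of the yellow pail's handle bar (136 mm above the pail's origin)
- hook_0 (a point): saddle of the left hook (8 mm wire): top of the wire at its lowest point, 222 mm above the table, 75 mm in front (-x of the rack) of the beam; a handle bar comes to rest here. Its red tip is 30 mm further to -x, its top 252 mm high. Axes as the rack's.
- hook_1 (a point): saddle of the middle hook (8 mm wire): top of the wire at its lowest point, 222 mm above the table, 75 mm in front (-x of the rack) of the beam; a handle bar comes to rest here. Its red tip is 30 mm further to -x, its top 252 mm high. Axes as the rack's.
- hook_2 (a point): saddle of the right hook (8 mm wire): top of the wire at its lowest point, 222 mm above the table, 75 mm in front (-x of the rack) of the beam; a handle bar comes to rest here. Its red tip is 30 mm further to -x, its top 252 mm high. Axes as the rack's.
- seam_0 (a point): point of the seam at the green dot: middle of the groove (14 mm wide, 6 mm deep), 56 mm above the table, 2 mm above its floor. The seam starts here, runs 90 mm straight along the rack's +x, turns left at a square corner and runs 90 mm along +y.
- seam_1 (a point): point of the seam 30 mm on: middle of the groove (14 mm wide, 6 mm deep), 56 mm above the table, 2 mm above its floor. 
- seam_2 (a point): point of the seam 60 mm on: middle of the groove (14 mm wide, 6 mm deep), 56 mm above the table, 2 mm above its floor. 
- seam_3 (a point): point of the seam at the corner: middle of the groove (14 mm wide, 6 mm deep), 56 mm above the table, 2 mm above its floor. 
- seam_4 (a point): point of the seam 30 mm past the corner: middle of the groove (14 mm wide, 6 mm deep), 56 mm above the table, 2 mm above its floor. 
- seam_5 (a point): point of the seam 60 mm past the corner: middle of the groove (14 mm wide, 6 mm deep), 56 mm above the table, 2 mm above its floor. 
- seam_6 (a point): point of the seam at the red dot: middle of the groove (14 mm wide, 6 mm deep), 56 mm above the table, 2 mm above its floor. 
- spray_can: bystander: blue spray can, 60 mm across, 150 mm high; origin under its centre
- screw_jar: bystander: clear jar, red lid, 64 mm across, 80 mm high; origin under its centre
- tape_roll: bystander: grey tape roll lying flat, 90 mm across, 30 mm high; origin under its centre
- hammer: bystander: hammer lying near the robot; origin under its middle
- drill_box: bystander: green drill-bit box 100 x 70 x 50 mm; origin under its centre
Not all that is in view belongs to the job. Leave any purple look-alike of the pail_b alone. Leave any purple look-alike of the pail_a alone.

How it is judged:
By the outcome, as a careful person would: the job done as asked, in the order asked, and still so for the second after the job is handed in, with the robot touching nothing.
Of pail_a, pail_b, pail_c only 2 to 3 are there at a start; the rules pass over those that are not, and their reading is None.
At some moment in a run one of pail_a, pail_b, pail_c may be knocked a few centimetres aside while the robot is not near it.
It also fails if it takes over 192 s, if anything falls off the work surface, if the arm or the gripper's body presses on something with over 40 N, if the wrist force passes 120 N, or if a joint passes its speed limit or range.

ROBOT

A 6-joint arm with a two-finger parallel gripper is mounted at the origin on the work surface. World frame = base frame: x ahead of the robot, y to its left, z up, the work surface at z = 0. Lengths are in m, angles in degrees, forces in N, time in s.
With the tool pointing down it reaches from about 0.25 to 0.85 m from the base axis. Payload 12.5 kg.
Tool frame: the origin (TCP) lies at the very end of the fingers, on their centre line; the grasp point (between the pads) lies 19 mm behind it; z points along the fingers, y is the line along which they close (so a half turn about z gives the same grasp; the last joint's range is limited). The gripper opens to 93 mm and grips with 3 to 60 N. Pads are 15 mm wide; open, the fingers measure 128 mm over their backs; the gripper's body (75 mm by 188 mm) begins 65 mm behind the grasp point.
Start: joints at [-76.467, 20.094, 94.641, -0, 65.266, -4.847], TCP at [0.173, -0.522, 0.219] pointing down, gripper open.
Joint ranges: [-157.81, 157.81], [-45, 120.19], [0.68, 151.7], [-89.99, 269.99], [4.06, 180], [-164.3, 164.3]. Speed limits (degrees/s): [127.2, 127.2, 159.86, 180, 180, 180].

INTERFACE

Orientations are given as [roll, pitch, yaw] about the fixed x, y, z axes, in that order (R = Rz(yaw) Ry(pitch) Rx(roll)).
In Python, from station import robot gives the robot as it stands. Calls block until the motion is done:
- robot.move_to(position, orientation): joint-space move of the TCP to a pose.
- robot.move_straight(position, frame=None, max_speed=0.15, contact_N=None): straight line of the TCP; frame=None keeps the orientation; max_speed is the mean speed in m/s. With contact_N (N) it stops when the force on the tool has changed by that much, and returns True; else False.
- robot.movej(angles): joint-space move.
- robot.command_gripper(opening, effort=None): finger opening in m; effort is the grip in N (None keeps the last); returns when the fingers have stopped.
- robot.pause(seconds).
- robot.solve_ik(position, orientation): joint angles nearest the present ones, or None.
- robot.sense(): the state.
- robot.read_camera(name): name is "scene" or "top" or "wrist"; returns (picture, depth): 420x560x3 uint8, red, green, blue; 420x560 float32, m along the optical axis (not along the pixel's ray), 0 where there is no reading.
- robot.camera_info(name): a dict with "fx", "fy", "cx", "cy" (pixels), "k1" (the pictures are not rectified: a ray, as slopes to the right and down, at radius r is drawn at 1 + k1 r^2 times it, then the intrinsics apply), "view" (4x4, takes a point from world to camera coordinates); the wrist camera has in their place "hand_eye" (4x4, takes a point from camera to tool coordinates, whose origin is the TCP and whose axes are the flange's). Camera axes: x right, y down, z forward; pixel columns grow to the right and rows downward; lengths in m; the calibration is good to about 2 mm. A picture is of the moment at which its call begins: read the wrist's pose just before it. camera_info takes no time and is no camera call.
A pose or a line that the arm cannot do raises robot.PlanningError and nothing moves.
- robot.job_done(): hands the job in; it is judged then, once.
The state is a dict: "t": time; "joint_pos": joint angles; "qvel": joint speeds; "tau": joint torques, N m; "tcp_pos": TCP position; "ee_rot": TCP orientation; "contact_force": force on the tool from outside, world axes, zero at the start; "torque": the same for the moment, N m; "finger_gap": finger opening in m; "grip_force": force on a finger pad.
Only numpy, scipy, OpenCV 4.12 (cv2) and the standard library are available. Lean on these libraries where they do the work, as an engineer would, in place of code of your own. Each camera call takes 0.05 s, during which the arm holds its last target. There are 200 camera calls.

## Working session

There is one attempt and no reset: what is moved stays moved. The work goes in short steps, each a Python script; the robot and the scene stay as the last script left them, time stands still between calls to the robot, and variables do not carry over. Pictures are saved under pics/ and viewed, at most 14 in all, crops included, and the job is handed in when it is done.

```bash
ls; mkdir -p pics; python3 - <<'E'
from station import robot
import cv2,numpy as np
for n in("scene","top"):
    p,d=robot.read_camera(n);cv2.imwrite(f"pics/{n}0.png",p[:,:,::-1]);np.savez(f"{n}0.npz",p=p,d=d)
    print(n,{k:(np.round(v,4).tolist() if k=="view" else v) for k,v in robot.camera_info(n).items()})
print(robot.camera_info("wrist"));s=robot.sense();print(s)
E
```

```text
pics
scene {'fx': 389.8912546239034, 'fy': 389.8912546239034, 'cx': 283.68616187803474, 'cy': 206.5243498354394, 'k1': 0.0025451923171765875, 'view': [[-0.752, 0.6592, -0.0018, 0.3742], [0.4094, 0.4648, -0.7851, -0.0973], [-0.5167, -0.5911, -0.6194, 1.5058], [0.0, 0.0, 0.0, 1.0]]}
top {'fx': 491.7171674639272, 'fy': 491.7171674639272, 'cx': 279.43409054117757, 'cy': 203.13304526699667, 'k1': -0.17732938367031378, 'view': [[-0.0055, -0.9999, 0.0094, 0.0318], [-0.9806, 0.0036, -0.1959, 0.5356], [0.1958, -0.0103, -0.9806, 1.3687], [0.0, 0.0, 0.0, 1.0]]}
{'fx': 376.8172999442788, 'fy': 376.8172999442788, 'cx': 278.67479844352675, 'cy': 206.86591125108478, 'k1': -0.020941097869458705, 'hand_eye': array([[-7.45282703e-04, -9.59764447e-01, -2.80805363e-01,
         7.86002989e-02],
       [ 9.99999616e-01, -5.85763317e-04, -6.52008955e-04,
         2.14288231e-04],
       [ 4.61289534e-04, -2.80805741e-01,  9.59764514e-01,
        -1.66003802e-01],
       [ 0.00000000e+00,  0.00000000e+00,  0.00000000e+00,
         1.00000000e+00]])}
{'t': 0.1, 'joint_pos': array([-7.64681849e+01,  2.01208926e+01,  9.46717805e+01, -1.52407743e-03,
        6.52656179e+01, -4.84818540e+00]), 'qvel': array([ 0.08233405, -0.06143405, -0.14059321,  0.07211902,  0.03394019,
       -0.03436424]), 'tau': array([ 1.76471926e-04, -4.98026919e+01, -2.85705507e+01,  7.00041186e-02,
        2.38902576e-02, -4.37006156e-05]), 'tcp_pos': array([ 0.17336371, -0.52164765,  0.21816865]), 'ee_rot': array([-1.79941801e+02, -3.54785713e-03,  1.83806371e+01]), 'contact_force': array([-0.30994992,  0.30045525,  0.32984172]), 'torque': array([-0.033032  , -0.0140505 , -0.01787886]), 'grip_force': 0.0, 'finger_gap': 0.09268199696625924}
```

View pics/scene0.png

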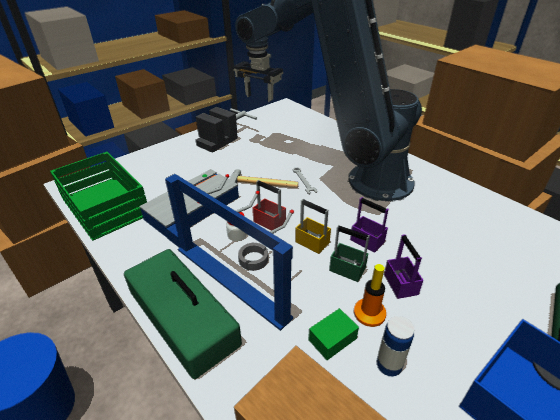

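View pics/top0.png

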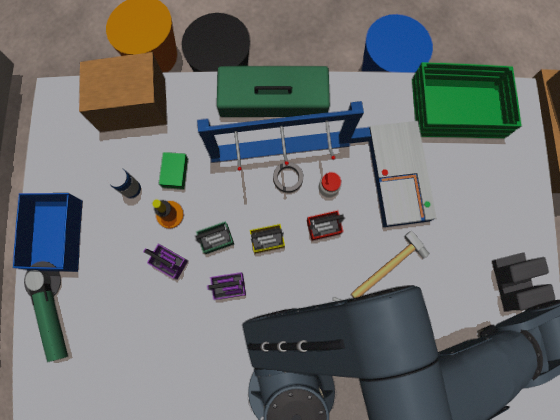

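The scene view shows green, yellow and red pails, two purple look-alikes, the rack, and the stylus in its orange stand. In the top view:
- **Pails:** green (215,238), yellow (267,238), red (325,226).
- **Stylus:** (160,207).
- **Seam:** green dot (427,204), red dot (385,172).
- **Hook tips:** about (240,168), (286,162) and (332,156).

```bash
cat > h.py <<'E'
import numpy as np,cv2
from station import robot
from scipy.spatial.transform import Rotation as Ro
def pose(name,s=None):
    """camera-to-world 4x4"""
    c=robot.camera_info(name)
    if name!="wrist": return np.linalg.inv(c["view"])
    T=np.eye(4);T[:3,:3]=Ro.from_euler("xyz",s["ee_rot"],degrees=True).as_matrix();T[:3,3]=s["tcp_pos"]
    return T@c["hand_eye"]
def norm(name,px):
    c=robot.camera_info(name);K=np.array([[c["fx"],0,c["cx"]],[0,c["fy"],c["cy"]],[0,0,1]])
    return cv2.undistortPoints(np.float64(px).reshape(-1,1,2),K,np.array([c["k1"],0,0,0]))[:,0]
def plane(name,px,z,s=None):
    T=pose(name,s);n=norm(name,px);r=np.c_[n,np.ones(len(n))]@T[:3,:3].T
    return T[:3,3]+r*((z-T[2,3])/r[:,2])[:,None]
def cloud(name,d,s=None):
    T=pose(name,s);v,u=np.mgrid[:420,:560];n=norm(name,np.c_[u.ravel(),v.ravel()])
    P=(np.c_[n,np.ones(len(n))]*d.ravel()[:,None])@T[:3,:3].T+T[:3,3]
    P[d.ravel()<=0]=np.nan
    return P.reshape(420,560,3)
def hsv(p): return cv2.cvtColor(p,cv2.COLOR_RGB2HSV)
COL=dict(green=(55,85),yellow=(20,35),red=(0,8))
def shot(name):
    s=robot.sense();p,d=robot.read_camera(name);return s,p,d
def bar(P,c,r=.075):
    """pail bar: points 0.138..0.156 high near c -> centre, yaw of bar line"""
    m=(np.hypot(P[...,0]-c[0],P[...,1]-c[1])<r)&(P[...,2]>.138)&(P[...,2]<.158)
    q=P[m]; (x,y),(w,h),a=cv2.minAreaRect(np.float32(q[:,:2]*1000))
    _,_,V=np.linalg.svd(q[:,:2]-q[:,:2].mean(0),full_matrices=False);v=V[0]*np.sign(V[0][1])
    return np.array([x,y])/1000,np.degrees(np.arctan2(-v[0],v[1])),(round(w,1),round(h,1)),len(q),np.median(q[:,2])
E
python3 - <<'E'
from h import *
np.set_printoptions(precision=4,suppress=True)
z=np.load("top0.npz");p,d=z["p"],z["d"];P=cloud("top",d);H=hsv(p)
for n,px in dict(green=(215,238),yellow=(267,238),red=(325,226),pur1=(228,285),pur2=(166,260)).items():
    c=plane("top",[px],.04)[0]; print(n,c[:2],*bar(P,c))
red=((H[...,0]<7)|(H[...,0]>174))&(H[...,1]>150)&(H[...,2]>90)
k,l,st,ce=cv2.connectedComponentsWithStats(red.astype(np.uint8))
for i in range(1,k):
    if st[i,4]>3: print("red",ce[i],st[i,4],np.nanmedian(P[l==i],0), plane("top",[ce[i]],.25)[0],plane("top",[ce[i]],.06)[0])
g=(abs(H[...,0]-65)<15)&(H[...,1]>150)&(H[...,2]>120)
k,l,st,ce=cv2.connectedComponentsWithStats(g.astype(np.uint8))
for i in range(1,k):
    if st[i,4]>3: print("grn",ce[i],st[i,4],np.nanmedian(P[l==i],0),plane("top",[ce[i]],.06)[0])
y=(abs(H[...,0]-27)<6)&(H[...,1]>150)&(P[...,2]>.168)&(P[...,2]<.185)
print("stylus top",P[y].mean(0),y.sum())
b=(P[...,2]>.255)&(P[...,2]<.275)&(abs(H[...,0]-110)<12)&(P[...,0]>.4)
q=P[b];print("beam",cv2.minAreaRect(np.float32(q[:,:2]*1000)),b.sum(),np.median(q[:,2]))
for n,px in dict(spray=(125,183),jar=(331,183),tape=(288,178),box=(173,170)).items(): print(n,P[px[1],px[0]])
E
```

```text
green [0.4364 0.2156] [0.4381 0.2176] 16.94203950346748 (12.2, 90.3) 141 0.14845718471219338
yellow [0.4361 0.0655] [0.4346 0.066 ] 11.741411769441752 (10.9, 89.2) 144 0.14797713934110235
red [ 0.4702 -0.1025] [ 0.4722 -0.1013] 12.030379096355846 (11.4, 90.1) 143 0.1479929899161876
pur1 [0.3018 0.1766] [0.2995 0.1776] 8.911135046083807 (11.3, 88.4) 140 0.14892490728911323
pur2 [0.3725 0.3567] [0.3693 0.3549] -29.720509508509544 (91.0, 11.2) 136 0.1485691760961656
red [333. 157.] 9 [ 0.615  -0.1054  0.2507] [ 0.6154 -0.1054  0.25  ] [ 0.6723 -0.1291  0.06  ]
red [286.3 162.7] 10 [0.6001 0.0142 0.2492] [0.6005 0.0135 0.25  ] [0.655  0.0086 0.06  ]
red [239. 168.] 9 [0.5876 0.133  0.2482] [0.5871 0.1328 0.25  ] [0.6394 0.1469 0.06  ]
red [384.5 172. ] 26 [ 0.627  -0.2809  0.0596] [ 0.5761 -0.2361  0.25  ] [ 0.6267 -0.2806  0.06  ]
red [330.8676 181.4816] 272 [ 0.5943 -0.1185  0.0786] [ 0.5514 -0.0981  0.25  ] [ 0.598  -0.1207  0.06  ]
red [336.25 211.25] 4 [ 0.5103 -0.1347  0.0594] [ 0.4753 -0.1095  0.25  ] [ 0.5099 -0.1339  0.06  ]
red [325.     213.5714] 7 [ 0.503  -0.1018  0.057 ] [ 
[... 824 characters left out ...]
 [ 0.8663 -0.5637  0.0044] [ 0.8434 -0.5421  0.06  ]
grn [516.   94.5] 4 [ 0.8588 -0.6975  0.1223] [ 0.8873 -0.7323  0.06  ]
grn [517. 100.] 5 [ 0.8421 -0.6999  0.1184] [ 0.8682 -0.733   0.06  ]
grn [518.4444 123.4444] 18 [ 0.7646 -0.6925  0.1206] [ 0.788  -0.7264  0.06  ]
grn [172.0216 168.8763] 695 [0.641  0.3466 0.0484] [0.6381 0.3445 0.06  ]
grn [427. 204.] 21 [ 0.5296 -0.4024  0.0611] [ 0.5301 -0.4032  0.06  ]
stylus top [0.5117 0.3578 0.1748] 52
beam ((721.7401733398438, 27.683197021484375), (35.52832794189453, 423.62469482421875), 6.641939640045166) 109 0.26104828244645284
spray [0.5765 0.4581 0.1416]
jar [ 0.5885 -0.1185  0.0806]
tape [0.6233 0.0024 0.0025]
box [0.6371 0.3433 0.0512]
```

Depth is accurate and the hook tips and beam agree on a yaw of about 6.65°. The dots are 20 mm further apart on each axis than the seam ends should be, so I'll look at the seam up close.

```bash
python3 - <<'E'
from h import *
robot.move_to([.575,-.335,.22],[180,0,6.65])
s,p,d=shot("wrist");np.savez("w1.npz",p=p,d=d,pos=s["tcp_pos"],rot=s["ee_rot"])
cv2.imwrite("pics/w1.png",p[:,:,::-1]);print(s["t"],s["tcp_pos"],s["ee_rot"],s["joint_pos"])
E
```

```text
1.725 [ 0.57436206 -0.33582888  0.22005715] [1.79990109e+02 6.84596682e-03 6.59931162e+00] [-3.43174164e+01  3.22000541e+01  7.57204954e+01 -1.25678137e-02
  7.20781459e+01  4.90871386e+01]
```

View pics/w1.png

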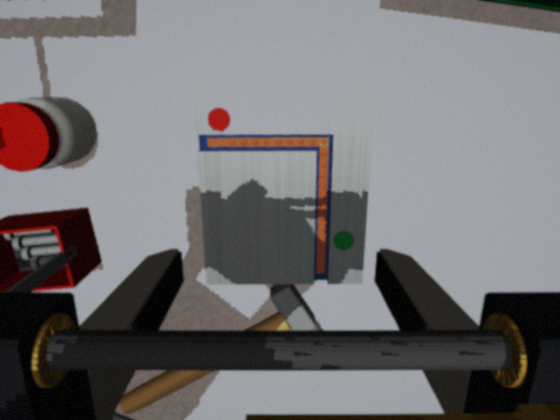

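The copper groove runs from (320,277) up to the corner at (323,143), then left to (207,143). The dots sit beside it, green at (343,240) and red at (219,119), so they mark the seam ends about 20 mm off to the side. I'll fit the centrelines next.

```bash
python3 - <<'E'
from h import *
np.set_printoptions(precision=4,suppress=True)
z=np.load("w1.npz");p,d=z["p"],z["d"];s=dict(tcp_pos=z["pos"],ee_rot=z["rot"]);H=hsv(p)
cop=(H[...,0]>4)&(H[...,0]<18)&(H[...,1]>110);cop[:125]=0;cop[285:]=0;cop[:,:196]=0;cop[:,340:]=0
blu=(abs(H[...,0]-112)<14)&(H[...,1]>120);blu[:125]=0;blu[285:]=0;blu[:,:196]=0;blu[:,340:]=0
R=Ro.from_euler("z",6.65,degrees=True).as_matrix()[:2,:2]
P=cloud("wrist",d,s)
def loc(m,zz):
    v,u=np.nonzero(m);return plane("wrist",np.c_[u,v],zz,s)[:,:2]@R
q=loc(cop,.0545)
c=np.array([q[:,0].max(),q[:,1].min()]);print("copper ext",q.min(0),q.max(0),"depth z",np.nanmedian(P[cop],0))
A=q[(q[:,1]<q[:,1].min()+.012)&(q[:,0]<q[:,0].max()-.02)];B=q[(q[:,0]>q[:,0].max()-.012)&(q[:,1]>q[:,1].min()+.02)]
print("A y mid",(np.percentile(A[:,1],2)+np.percentile(A[:,1],98))/2,np.polyfit(A[:,0],A[:,1],1)[0],"B x mid",(np.percentile(B[:,0],2)+np.percentile(B[:,0],98))/2,np.polyfit(B[:,1],B[:,0],1)[0])
g=(abs(H[...,0]-65)<15)&(H[...,1]>150);g[:220]=0;g[260:]=0;g[:,:325]=0;g[:,360:]=0
r=((H[...,0]<7)|(H[...,0]>174))&(H[...,1]>150);r[:100]=0;r[135:]=0;r[:,:200]=0;r[:,240:]=0
G=loc(g,.06).mean(0);Rd=loc(r,.06).mean(0);print("G",G,"R",Rd,Rd-G,g.sum(),r.sum())
print("world G",R@G,"R",R@Rd)
E
```

```text
copper ext [ 0.4475 -0.4434] [ 0.5765 -0.3382] depth z [ 0.6079 -0.3693  0.0547]
A y mid -0.4395297234170523 0.0041071758951591935 B x mid 0.5723113277952947 -0.0019967897476089688
G [ 0.4827 -0.4598] R [ 0.5923 -0.3493] [0.1096 0.1106] 233 345
world G [ 0.5327 -0.4008] R [ 0.6288 -0.2783]
```

Corner positions from the copper centreline and from the dots agree to 0.5 mm. Now the stylus: look from above, then grasp it.

```bash
python3 - <<'E'
from h import *
np.set_printoptions(precision=4,suppress=True)
robot.move_to([.55,0.0,.36],[180,0,6.65])
X=[]
for yaw in (6.65,):
    robot.move_to([.50,.357,.32],[180,0,yaw])
    s,p,d=shot("wrist");P=cloud("wrist",d,s);H=hsv(p)
    m=(abs(H[...,0]-27)<7)&(H[...,1]>130)&(P[...,2]>.168)&(P[...,2]<.185)&(np.hypot(P[...,0]-.512,P[...,1]-.358)<.04)
    v,u=np.nonzero(m);(cx,cy),r=cv2.minEnclosingCircle(np.float32(np.c_[u,v]))
    c=plane("wrist",[[cx,cy]],.176,s)[0];print(c,m.sum(),r,np.median(P[m],0))
    # stand mouth? bar of depth
cv2.imwrite("pics/w2.png",p[:,:,::-1]);print(s["t"],s["joint_pos"])
np.save("sty.npy",c)
E
```

```text
[0.5158 0.3617 0.176 ] 593 14.087334632873535 [0.5157 0.3615 0.1756]
4.5 [ 31.0824  22.5752  76.732   -0.0139  80.684  114.5027]
```

View pics/w2.png

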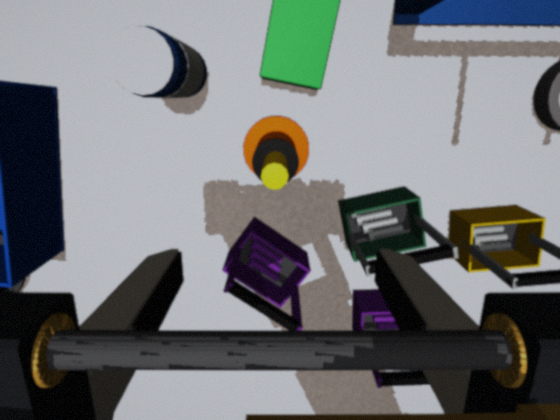

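The stylus top is at (275,177), with the black collar and orange stand below it. The wrist and top cameras disagree by 2–4 mm, so a second wrist view turned 180° should cancel the hand-eye bias.

```bash
python3 - <<'E'
from h import *
np.set_printoptions(precision=4,suppress=True)
robot.move_to([.52,.36,.32],[180,0,-173.35])
def top(name):
    s,p,d=shot(name);P=cloud(name,d,s);H=hsv(p)
    m=(abs(H[...,0]-27)<7)&(H[...,1]>130)&(P[...,2]>.172)&(P[...,2]<.185)&(np.hypot(P[...,0]-.512,P[...,1]-.358)<.04)
    v,u=np.nonzero(m);(cx,cy),r=cv2.minEnclosingCircle(np.float32(np.c_[u,v]))
    print(plane(name,[[cx,cy]],.176,s)[0],m.sum(),np.median(P[m],0),s["tcp_pos"],s["ee_rot"])
top("wrist")
robot.move_to([.50,.357,.32],[180,0,6.65]);top("wrist");print(robot.sense()["t"])
E
```

```text
[0.515  0.3609 0.176 ] 288 [0.5182 0.3621 0.176 ] [0.52 0.36 0.32] [ 179.9999    0.0019 -173.3807]
[0.5157 0.3616 0.176 ] 585 [0.5156 0.3615 0.1756] [0.5   0.357 0.32 ] [179.9989  -0.0007   6.6746]
9.9667
```

The two wrist views agree within 1 mm, so I'll trust the wrist camera. Grasp and lift.

```bash
python3 - <<'E'
from h import *
np.set_printoptions(precision=4,suppress=True)
x,y=.5154,.3613
robot.command_gripper(.06)
robot.move_to([x,y,.21],[180,0,6.65])
print(robot.move_straight([x,y,.116],max_speed=.12,contact_N=8))
s0=robot.sense();print(s0["tcp_pos"])
robot.command_gripper(.0,40)
s=robot.sense();print(s["tcp_pos"],s["finger_gap"],s["grip_force"],s["contact_force"]-s0["contact_force"])
robot.move_straight([x,y,.24],max_speed=.12)
robot.move_straight([x,y,.40],max_speed=.25)
s,p,d=shot("wrist");cv2.imwrite("pics/w3.png",p[:,:,::-1]);print(s["t"],s["finger_gap"],s["contact_force"])
E
```

```text
False
[0.5158 0.3616 0.117 ]
[0.5154 0.3613 0.1161] 0.02360465899054495 39.99985992908478 [ 0.0688 -0.0867  0.1725]
14.7917 0.023211479502113157 [-0.1002 -0.0312 -1.5579]
```

View pics/w3.png

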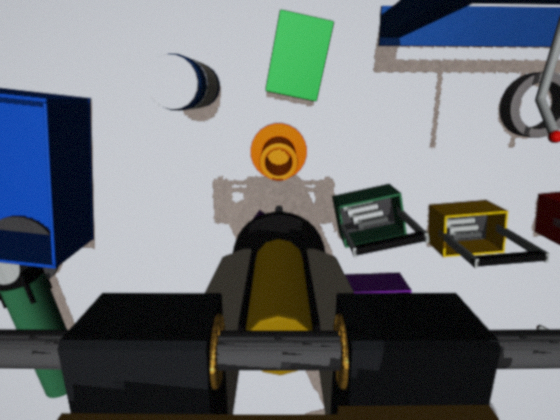

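The stylus is held upright, with its black collar at (278,240) and the empty orange tube mouth at (278,155). Now over the seam start, then down into the groove with a contact check.

```bash
cat > seam.py <<'E'
from h import *
np.set_printoptions(precision=4,suppress=True)
Rk=Ro.from_euler("z",6.65,degrees=True).as_matrix()[:2,:2]
S,C,E=[Rk@np.array(a) for a in ((.4828,-.4396),(.5724,-.4396),(.5724,-.3494))]
L=.1011
E
python3 - <<'E'
from seam import *
robot.move_to([.55,0,.42],[180,0,6.65])
robot.move_to([*S,.30],[180,0,6.65])
robot.move_straight([*S,L+.068],max_speed=.15)
robot.pause(.3)
s,p,d=shot("wrist");cv2.imwrite("pics/w4.png",p[:,:,::-1])
q,_=robot.read_camera("scene");cv2.imwrite("pics/s4.png",cv2.resize(q[120:240,100:280,::-1],None,fx=4,fy=4,interpolation=cv2.INTER_CUBIC))
print(s["t"],s["tcp_pos"],S,s["contact_force"],s["joint_pos"])
E
```

```text
19.0083 [ 0.5306 -0.3809  0.1696] [ 0.5305 -0.3807] [ 0.474  -0.864  -2.0047] [-39.7522  33.545   80.826   -0.0007  65.5864  43.5983]
```

View pics/w4.png

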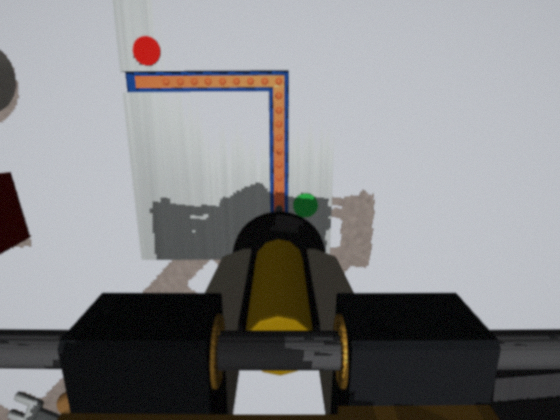

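View pics/s4.png

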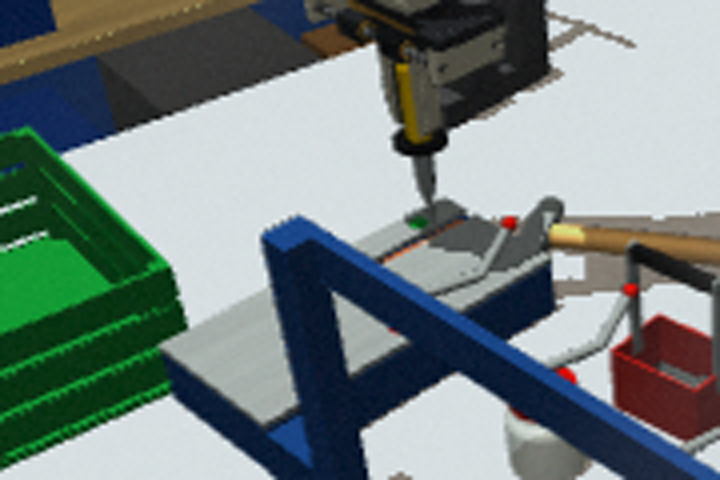

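In the wrist view the groove at u≈280 lines up with the collar at u≈279. In the scene crop the tip at (432,210) is over the start, beside the green dot. I'll re-check the lines from this pose, then lower and trace if they agree.

```bash
python3 - <<'E'
from seam import *
s,p,d=shot("wrist");H=hsv(p)
cop=(H[...,0]>4)&(H[...,0]<18)&(H[...,1]>110);cop[:70]=0;cop[200:]=0;cop[:,:130]=0;cop[:,292:]=0
v,u=np.nonzero(cop);q=plane("wrist",np.c_[u,v],.0545,s)[:,:2]@Rk
mid=lambda a:(np.percentile(a,2)+np.percentile(a,98))/2
A=q[(v>110)];B=q[(u<255)]
ym,xm=mid(A[:,1]),mid(B[:,0]);print("A y",ym,"B x",xm)
assert abs(ym+.4396)<.0015 and abs(xm-.5724)<.0015
hit=robot.move_straight([*S,L+.0562],max_speed=.03,contact_N=4)
s=robot.sense();print(hit,s["tcp_pos"],s["contact_force"])
if not hit and s["tcp_pos"][2]<L+.0575:
    for T in (C,E):
        t0=robot.sense()["t"];robot.move_straight([*T,L+.0562],max_speed=.025)
        s=robot.sense();print(s["t"]-t0,s["tcp_pos"],T,s["contact_force"])
    robot.pause(.2)
    robot.move_straight([*E,.30],max_speed=.15);print(robot.sense()["finger_gap"],robot.sense()["t"])
E
```

```text
A y -0.4395145111383144 B x 0.5724128687352275
False [ 0.5304 -0.3807  0.1572] [-0.482   0.3142 -1.1722]
3.7333 [ 0.6194 -0.3704  0.1573] [ 0.6195 -0.3704] [ 0.3125  0.4171 -1.6775]
3.7584000000000017 [ 0.609  -0.2808  0.1573] [ 0.609  -0.2808] [ 0.2316 -0.6445 -1.0613]
0.023624438938985592 28.4917
```

Traced with no contact. Return the stylus.

```bash
python3 - <<'E'
from seam import *
x,y=.5154,.3613
robot.move_to([.55,0,.43],[180,0,6.65])
robot.move_to([x,y,.32],[180,0,6.65])
robot.move_straight([x,y,.23],max_speed=.15)
h=robot.move_straight([x,y,.1165],max_speed=.08,contact_N=6);s=robot.sense();print(h,s["tcp_pos"],s["contact_force"])
if s["tcp_pos"][2]<.122:
    robot.command_gripper(.05);robot.move_straight([x,y,.22],max_speed=.15)
    robot.move_to([.46,.10,.33],[180,0,6.65])
    s,p,d=shot("wrist");cv2.imwrite("pics/w5.png",p[:,:,::-1]);P=cloud("wrist",d,s)
    for n,c in dict(green=(.4405,.2195),yellow=(.437,.068),red=(.4745,-.099)).items():
        try: print(n,*bar(P,c))
        except Exception as e: print(n,e)
    s2,p,d=shot("top");P=cloud("top",d)
    for n,c in dict(green=(.4381,.2176),yellow=(.4346,.066),red=(.4722,-.1013)).items():
        try: print("top",n,*bar(P,c))
        except Exception as e: print(n,e)
    print(s["t"],s["joint_pos"]); cv2.imwrite("pics/t5.png",p[:,:,::-1])
E
```

```text
False [0.5156 0.3614 0.117 ] [ 0.6283  0.2961 -1.0225]
green [0.441 0.219] 19.23110495911019 (12.3, 90.3) 1164 0.14945743494768324
yellow [0.4382 0.0685] 11.563819507342231 (12.2, 90.2) 1208 0.14917893797520565
red [ 0.4758 -0.0992] 12.361090181096197 (12.3, 91.0) 1242 0.1490136096468061
top green [0.4384 0.2174] 16.952420943576033 (11.8, 89.9) 74 0.1489294541780921
yellow index 0 is out of bounds for axis 0 with size 0
top red [ 0.472  -0.1014] 12.368516517520801 (11.3, 90.6) 144 0.14844419027299083
36.0333 [ 6.661   6.0038 96.7524  0.0126 77.2912 89.9811]h.py:29: RuntimeWarning: Mean of empty slice.
  _,_,V=np.linalg.svd(q[:,:2]-q[:,:2].mean(0),full_matrices=False);v=V[0]*np.sign(V[0][1])
  ret = um.true_divide(
```

View pics/w5.png

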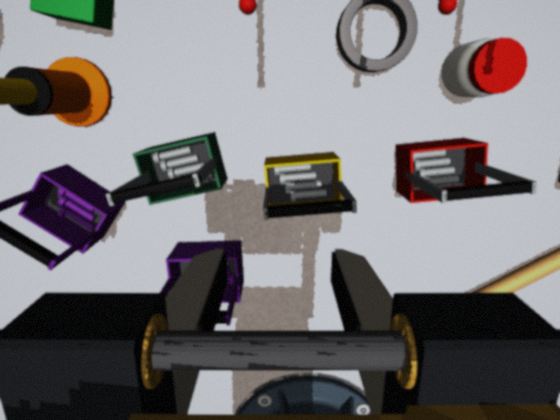

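The stylus is back in its stand at (30,90). The pail bars are at (150,190) green, (310,210) yellow and (475,190) red, none moved. Next I'll measure the hook tips from above, then hang the yellow pail on the middle hook.

```bash
cat > hang.py <<'E'
from h import *
np.set_printoptions(precision=4,suppress=True)
OFF=.022
def tips():
    robot.move_to([.56,.016,.40],[180,0,6.65]);robot.pause(.2)
    s,p,d=shot("wrist");P=cloud("wrist",d,s);H=hsv(p)
    m=((H[...,0]<7)|(H[...,0]>174))&(H[...,1]>140)&(P[...,2]>.238)&(P[...,2]<.262)&(P[...,0]>.5)
    k,l,st,ce=cv2.connectedComponentsWithStats(m.astype(np.uint8))
    o=[(*plane("wrist",[ce[i]],.249,s)[0][:2],np.median(P[l==i][:,2]),st[i,4]) for i in range(1,k) if st[i,4]>8]
    o=np.array(sorted(o,key=lambda a:-a[1]));print("tips",o,s["t"]);return o
def pick(c,yaw):
    for z,r in ((.30,.12),):
        robot.move_to([*c,z],[180,0,yaw+90]);robot.pause(.15)
        s,p,d=shot("wrist");b=bar(cloud("wrist",d,s),c,.075);print("bar",*b)
    c,yaw=b[0],b[1];t=np.radians(yaw);v=np.array([-np.sin(t),np.cos(t)])   # along the bar
    assert 85<max(b[2])<96
    robot.command_gripper(.05)
    g=c+OFF*v
    robot.move_to([*g,.22],[180,0,yaw+90])
    hit=robot.move_straight([*g,.128],max_speed=.12,contact_N=8)
    if hit: print("HIT",robot.sense()["tcp_pos"]);return False
    robot.command_gripper(0,60);s=robot.sense();print("grip",s["finger_gap"],s["grip_force"],s["tcp_pos"],s["t"])
    robot.move_straight([*g,.20],max_speed=.1);robot.move_straight([*g,.30],max_speed=.2)
    s=robot.sense();print("held",s["finger_gap"],s["contact_force"]);return s["finger_gap"]>.007
E
python3 - <<'E'
from hang import *
o=tips();np.save("tips.npy",o)
v=o[0,:2]-o[-1,:2];print("yaw",np.degrees(np.arctan2(-v[0],v[1])),np.linalg.norm(v))
robot.move_to([.42,.05,.36],[180,0,100])
print(pick((.438,.0685),11.6))
s,p,d=shot("wrist");cv2.imwrite("pics/w6.png",p[:,:,::-1]);
E
```

```text
tips [[  0.5898   0.134    0.2504  99.    ]
 [  0.6042   0.0161   0.2499 107.    ]
 [  0.6181  -0.1022   0.25    98.    ]] 36.975
yaw 6.824414244978135 0.23788002543545383
bar [0.4117 0.0334] 11.975959230867668 (12.0, 80.5) 1059 0.14946469011686475Traceback (most recent call last):
  File "<stdin>", line 5, in <module>
  File "hang.py", line 16, in pick
    assert 85<max(b[2])<96
           ^^^^^^^^^^^^^^^
AssertionError
```

The yellow pail was knocked just now, so the bar is cut off by my search radius. I'll re-centre on the measured spot and try again.

```bash
sed -i 's/for z,r in ((.30,.12),):/for _ in (0,1):/; s/print("bar",\*b)/print("bar",*b);c,yaw=b[0],b[1]/' hang.py; python3 - <<'E'
from hang import *
print(pick((.411,.030),12))
s,p,d=shot("wrist");cv2.imwrite("pics/w6.png",p[:,:,::-1]);
E
```

```text
Traceback (most recent call last):
  File "hang.py", line 13, in pick
    robot.move_to([*c,z],[180,0,yaw+90]);robot.pause(.15)
                      ^
NameError: name 'z' is not defined
```

```bash
sed -i 's/\[\*c,z\]/[*c,.30]/' hang.py; python3 - <<'E'
from hang import *
print(pick((.411,.030),12))
s,p,d=shot("wrist");cv2.imwrite("pics/w6.png",p[:,:,::-1]);
E
```

```text
bar [0.4121 0.0284] 11.562324220001864 (11.1, 90.1) 1215 0.14956416506043158
bar [0.4121 0.0284] 11.16909377687876 (11.8, 89.9) 1221 0.149563296603827
grip 0.009404261556008459 59.997761249542236 [0.4078 0.0501 0.128 ] 42.2333
held 0.009385362181927301 [ 0.2125 -0.703  -3.6309]
True
```

View pics/w6.png

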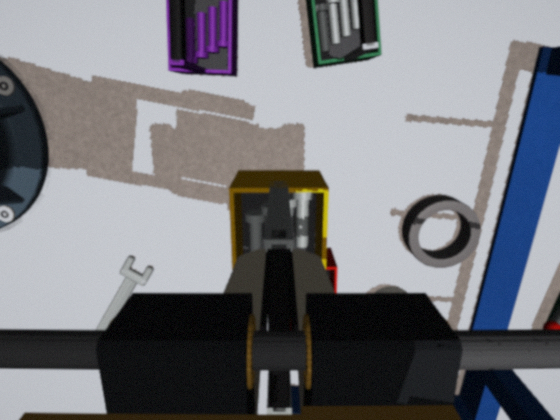

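Held level. Hang it on the middle hook.

```bash
cat >> hang.py <<'E'
YAW=6.75
def place(i):
    t=np.radians(YAW);rx=np.array([np.cos(t),np.sin(t)]);ry=np.array([-rx[1],rx[0]])
    sad=np.load("tips.npy")[i,:2]+.030*rx; g=sad+OFF*ry
    robot.move_to([*(g-.12*rx),.30],[180,0,YAW+90])
    robot.move_straight([*(g-.10*rx),.272],max_speed=.2)
    hit=robot.move_straight([*g,.272],max_speed=.1,contact_N=6)
    if hit: print("HIT tip",robot.sense()["tcp_pos"]);return False
    robot.pause(.3);hit=robot.move_straight([*g,.2145],max_speed=.05,contact_N=5)
    s=robot.sense();print("down",hit,s["tcp_pos"],s["contact_force"])
    if s["tcp_pos"][2]>.222: return False
    robot.command_gripper(.035);robot.pause(.3)
    robot.move_straight([*g,.25],max_speed=.06);robot.move_straight([*g,.35],max_speed=.2)
    robot.pause(.2);s,p,d=shot("wrist");print("t",s["t"])
    q=bar(cloud("wrist",d,s)-[0,0,.086],sad);print("hung",*q,"want",sad)
    return True
E
python3 - <<'E'
from hang import *
print(place(1))
p,_=robot.read_camera("scene");cv2.imwrite("pics/s7.png",cv2.resize(p[130:330,120:400,::-1],None,fx=2.8,fy=2.8))
E
```

```text
down True [0.6317 0.0414 0.2168] [ 3.8632 -0.0433  0.4674]
t 49.6083
hung [0.6554 0.0138] 83.2383973535095 (82.0, 99.5) 2687 0.15044526607775036 want [0.6339 0.0196]
True
```

View pics/s7.png

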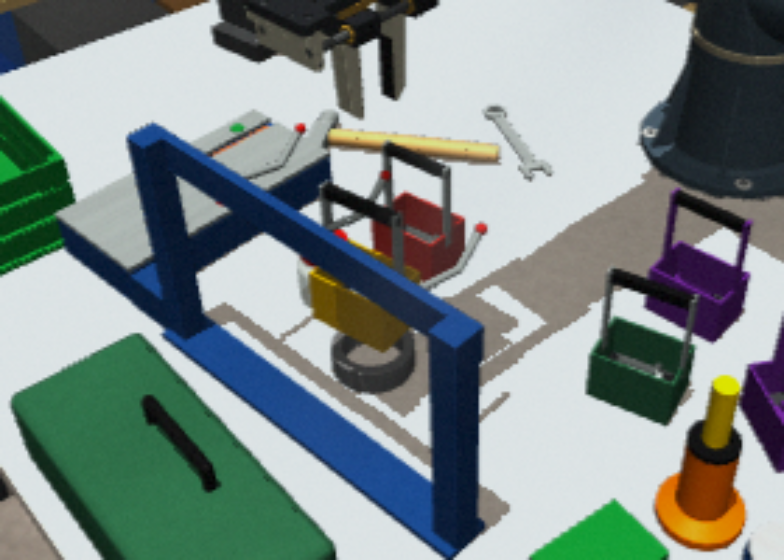

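The yellow pail hangs from the middle hook at about (365,270) in the crop, roughly level. Green next on the left hook, shifted 2 mm in +x because of the +x contact force.

```bash
sed -i 's/+.030\*rx/+.032*rx/' hang.py; python3 - <<'E'
from hang import *
robot.move_to([.45,.15,.36],[180,0,100])
ok=pick((.441,.219),18.5);print(ok)
if ok: print(place(0))
E
```

```text
bar [0.4402 0.2194] 19.30657058911457 (11.0, 90.0) 1204 0.14963297224434158
bar [0.4399 0.2192] 19.20100718674572 (11.9, 90.1) 1172 0.14961998018853467
grip 0.009202466393815561 59.9992311000824 [0.4327 0.24   0.128 ] 54.2417
held 0.009217609875452486 [ 0.1222  0.1107 -2.7074]
True
down True [0.6193 0.1596 0.2152] [2.4421 0.3832 3.4151]
t 61.6917
hung [0.6353 0.1361] -78.09620195551557 (121.3, 98.4) 2786 0.15042546120499303 want [0.6216 0.1377]
True
```

Now red on the right hook, going round in front.

```bash
python3 - <<'E'
from hang import *
robot.move_to([.45,0,.38],[180,0,100])
ok=pick((.4755,-.099),12.3);print(ok)
if ok: print(place(2))
robot.move_to([.35,-.2,.42],[180,0,97]);robot.pause(1)
p,_=robot.read_camera("scene");cv2.imwrite("pics/s8.png",cv2.resize(p[130:330,120:400,::-1],None,fx=2.8,fy=2.8))
s,q,d=shot("top");cv2.imwrite("pics/t8.png",q[:,:,::-1]);P=cloud("top",d)-[0,0,.086]
for c in np.load("tips.npy")[:,:2]+[.03,.0036]:
    m=(np.hypot(*(P[...,:2]-c+[.0025,.0022]).transpose(2,0,1))<.06)&(P[...,2]>.144)&(P[...,2]<.156)&(q.max(2)<70);w=P[m]
    print(c,cv2.minAreaRect(np.float32(w[:,:2]*1000)),np.polyfit(w[:,1],w[:,2],1)[0],m.sum())
print(s["t"])
E
```

```text
bar [ 0.4752 -0.0986] 12.645377371461487 (11.1, 90.3) 1207 0.14959655125084353
bar [ 0.4749 -0.0986] 12.331772569910058 (11.8, 89.9) 1192 0.1496453957501525
grip 0.009434324444785404 59.998966455459595 [ 0.4702 -0.0771  0.128 ] 66.475
held 0.009131275392920317 [ 0.1648 -0.7838 -2.2539]
True
down True [ 0.6477 -0.0767  0.2153] [ 1.9989 -0.6603  1.7762]
t 73.7417
hung [ 0.6653 -0.0935] -87.63081631283885 (98.8, 115.1) 2749 0.15047040049592061 want [ 0.6499 -0.0985]
True
[0.6198 0.1376] ((620.1856079101562, 134.8898468017578), (11.533632278442383, 82.71836853027344), 6.901705741882324) -0.0074817495446173115 123
[0.6342 0.0197] ((633.9212036132812, 18.491701126098633), (11.341719627380371, 82.90596008300781), 14.315930366516113) 0.009699826838885536 124
[ 0.6481 -0.0986] ((648.02880859375, -98.84832763671875), (11.457629203796387, 82.67084503173828), 8.78022289276123) -0.0033470730798788755 127
76.0917
```

View pics/s8.png

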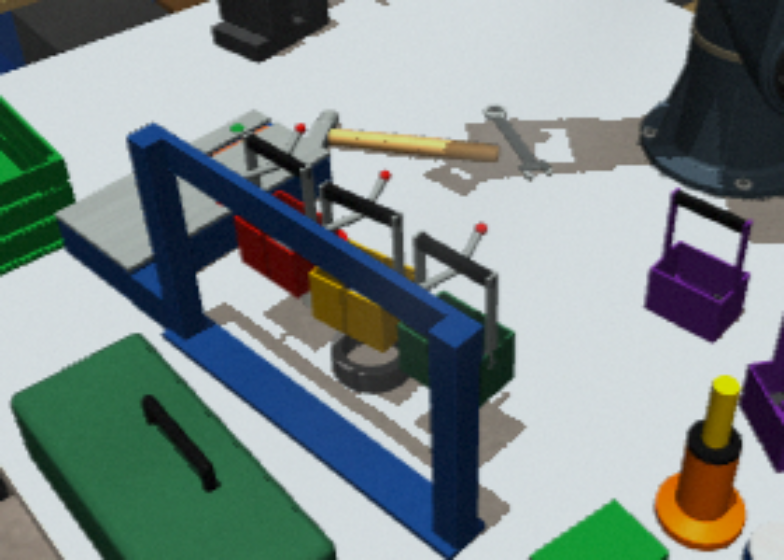

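View pics/t8.png

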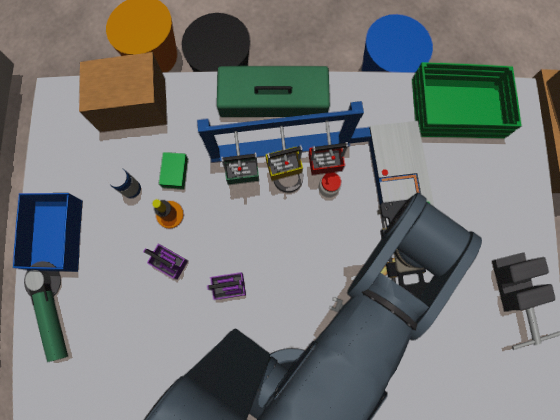

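All three pails hang centred on their own hooks, within about 1° of level, at (240,168), (285,163) and (327,158) in the top view. The stylus is in its stand and the bystanders haven't moved. I'll let everything settle, then hand in.

```bash
python3 - <<'E'
from hang import *
robot.pause(4);print(robot.job_done())
E
```

```text
the job is handed in; nothing more can be done
None
```

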